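Lock out the finished torch for shipping

TASK

Stand the orange torch, still as it is with its square head down, fully into the square pocket of the holder of its own colour. Then screw its started cap clockwise until it bottoms out, and back it off a quarter turn so that the torch cannot switch on in transit. Finish still gripping the cap in that position, with the torch seated, and leave the green torch and the screwdriver alone.

Things in the scene. Friction and masses are not known exactly. Their poses are not given: they have to be found in the camera images.
- orange_torch: Orange hand torch, loose, standing head down on the table, 200 to 310 g with its cap. Black square head 38 x 38 mm, 36 mm tall, below; round orange tube 30 mm in diameter from 36 to 98 mm; cap on top. Origin: centre of the head's underside; z up through the cap, x and y square to the head's sides. White stripe on the tube at its -x side.
- orange_cap: Orange ribbed cap on top of the torch, 34 mm in diameter (35.5 mm over the ribs, which are only looks), 28 mm tall, already started on its thread and captive on it. Origin: centre of its underside, 98 mm above the torch's origin when bottomed out and up to 2.4 mm more at the start; z up. It turns with the cap: a white line on its top points along its -x. The torch can be carried by it.
- orange_thread (a joint): Angle of the cap on the torch in rad: 0 = bottomed out against a hard stop; it grows as the cap is unscrewed (anticlockwise seen from above), a quarter turn off the stop is 1.57. Starts between 2.0 and 3.0. The thread rises 5 mm a turn, stays where it is left, and takes about 0.05 N m to turn.
- green_torch: Green torch of the same shape and size as the orange one, standing loose on the table, its cap fixed, 128 mm tall. Origin: centre of its underside. Leave alone.
- orange_holder: Orange block 80 x 80 x 45 mm fixed to the bench, with a square pocket in its top for a torch head: 40.5 x 40.5 mm, 25 mm deep, sides parallel to the block's, 3 mm chamfer. It keeps the head from turning. Origin: centre of the block's underside, z up.
- orange_holder_floor (a point): Centre of the orange holder's pocket floor, 20 mm above the block's underside; axes as the block.
- green_holder: Green block of the same shape, fixed to the bench. Not for this torch. Origin: centre of its underside.
- screwdriver: Screwdriver 170 mm long lying loose along its x axis, handle to -x. Leave alone.
- tube_tray: Fixed open cardboard tray 140 x 100 x 40 mm holding coloured tubes. Origin: centre of its underside.
Things that resemble listed ones, but are neither listed nor needed, are in the scene too. What is shaped like the orange_torch but blue is not meant.

How it is judged:
By the outcome, as a careful person would: the job done as asked, in the order asked, and still so for the second after the job is handed in, while the arm keeps its last pose, push and grip.
It also fails if it takes over 72 s, if anything falls off the work surface, if the arm or the gripper's body presses on something with over 40 N, if the wrist force passes 120 N, or if a joint passes its speed limit or range.

ROBOT

A 7-joint arm with a two-finger parallel gripper is mounted at the origin on the work surface. World frame = base frame: x ahead of the robot, y to its left, z up, the work surface at z = 0. Lengths are in m, angles in rad, forces in N, time in s.
With the tool pointing down it reaches from about 0.4 to 0.925 m from the base axis. Payload 4.1 kg.
Tool frame: the origin (TCP) lies at the very end of the fingers, on their centre line; the grasp point (between the pads) lies manip.grasp_offset behind it (manip.grasp_offset is the distance from the TCP to the grasp point, in m); z points along the fingers, y is the line along which they close (so a half turn about z gives the same grasp; the last joint's range is limited). The gripper opens to 85 mm and grips with 20 to 120 N. Pads are 22 mm wide; open, the fingers measure 114 mm over their backs; the gripper's body (76 mm by 85 mm) begins 54 mm behind the grasp point. The pads swing forward as they close: fully open they stand 13 mm farther back than shut.
Start: joints at [1.208, 0.398, 0.045, 1.537, -0.019, 1.207, -0.051], TCP at [0.17, -0.628, 0.231] pointing down, gripper open.
Joint ranges: [-2.82, 2.82], [-0.49, 2.23], [-1.37, 1.46], [0, 2.46], [-1.36, 4.5], [0.23, 2], [-2.94, 2.94]. Speed limits (rad/s): [2.57, 2.57, 3.14, 3.14, 3.14, 3.14, 3.14].

INTERFACE

Orientations are given as a unit quaternion [w, x, y, z].
In Python, from workcell import get_state, vision, workorder, manip gives the robot as it stands.
- The arm moves only by the shell command python3 -m handwheel 'ROWS' [FORCE]. ROWS is JSON, a list that holds one entry, the list of rows, each a list of 7 numbers: the turn, a rotation vector about the tool's x, y, z in units of 6 degrees (1.0 is 6 degrees), then the shift along the tool's x, y, z in m, then the closure, from -1 (fully open) to 1 (shut). In form: [[[ax, ay, az, dx, dy, dz, gripper], ...]]. A call has 1 to 12 rows; each row shifts and turns the commanded pose from where the row before left it, along the tool's axes as they then stand; what a row does not reach is not made up. A row lasts 1/12 s, in which the tool goes at most 41.7 mm and 7.16 degrees, less where a joint would pass 70% of its speed; a pose out of reach is approached as far as the arm can. A call with a gripper value outside its range is refused whole. The fingers move at their own pace and stop on an object; FORCE is the grip in N (left out, the last holds). Time passes only in rows, so rows that do not move let the fingers close. It gives the time, the measured TCP pose, the force, the opening and the grip force at its end, in the units of the state.
- get_state(): the state, without advancing time (a new reading comes with each control period).
- vision.get_image(name): name is "scene" or "top" or "wrist"; returns a dict with "image" (400x640x3 uint8, red, green, blue), "mtx" (3x3 intrinsics, pixels), "extrinsics" (4x4, takes a point from camera to world coordinates). Camera axes: x right, y down, z forward; pixel columns grow to the right and rows downward; lengths in m; the calibration is good to about 2 mm. A picture is of the moment at which its call begins. There is no depth.
- workorder.finish_job(): hands the job in; it is judged then, once.
The state is a dict: "time_s": time; "joint_pos": joint angles; "qd": joint speeds; "effort": joint torques, N m; "ee_pos": TCP position; "tcp_rot": TCP orientation; "ft_force": force on the tool from outside, world axes, zero at the start; "moment": the same for the moment, N m; "width": finger opening in m; "gripper_force": force on a finger pad.
Only numpy, scipy, OpenCV 4.12 (cv2) and the standard library are available. Lean on these libraries where they do the work, as an engineer would, in place of code of your own. Each camera call takes 0.05 s, during which the arm holds its last target. There are 200 camera calls.

## Working session

There is one attempt and no reset: what is moved stays moved. The work goes in short steps, Python scripts to look and compute and a shell command to move; the robot and the scene stay as the last step left them, time stands still between calls to the robot, and variables do not carry over. Pictures are saved under pics/ and viewed, at most 10 in all, crops included, and the job is handed in when it is done.

```bash
mkdir -p pics; ls
python3 - <<'E'
from workcell import get_state, vision, workorder, manip
import cv2
s=get_state(); print(s); print(manip.grasp_offset)
for n in ["top","scene"]:
    d=vision.get_image(n); cv2.imwrite(f"pics/{n}1.png",d["image"][:,:,::-1]); print(n,d["mtx"].tolist(),d["extrinsics"].round(4).tolist())
E
```

```text
pics
{'time_s': 0.0, 'joint_pos': array([ 1.20799198,  0.39923036,  0.04506223,  1.53785574, -0.01871314,
        1.20689135, -0.05071317]), 'qd': array([ 5.70138147e-04, -9.74996799e-04,  1.09818841e-03, -3.16186729e-05,
       -2.01185092e-04,  9.98126799e-04,  7.29093801e-04]), 'effort': array([ 3.96144569e-04, -4.75116920e+01,  1.36519086e+00, -2.54216802e+01,
        1.17069308e-02,  9.70111607e-03,  7.33136943e-06]), 'ee_pos': array([ 0.169338  , -0.62691148,  0.23025003]), 'tcp_rot': array([-9.61567480e-04,  9.91308530e-01,  1.31553922e-01, -1.96230185e-04]), 'ft_force': array([0.24226685, 0.06423698, 0.26560811]), 'moment': array([-0.00621159, -0.00723315, -0.03870109]), 'gripper_force': 0.0, 'width': 0.08515245341589166}
0.0187
top [[441.52590522405745, 0.0, 315.56751286370604], [0.0, 441.52590522405745, 194.33501321892444], [0.0, 0.0, 1.0]] [[-0.0252, -0.9817, 0.1885, 0.3378], [-0.9995, 0.0288, 0.0163, -0.0026], [-0.0214, -0.188, -0.9819, 1.0875], [0.0, 0.0, 0.0, 1.0]]
scene [[460.83014539853707, 0.0, 318.7405558269219], [0.0, 460.83014539853707, 206.17456669814533], [0.0, 0.0, 1.0]] [[-0.1953, 0.8237, -0.5324, 1.0773], [0.9806, 0.1552, -0.1196, 0.1119], [-0.0159, -0.5454, -0.838, 0.9687], [0.0, 0.0, 0.0, 1.0]]
```

View pics/top1.png

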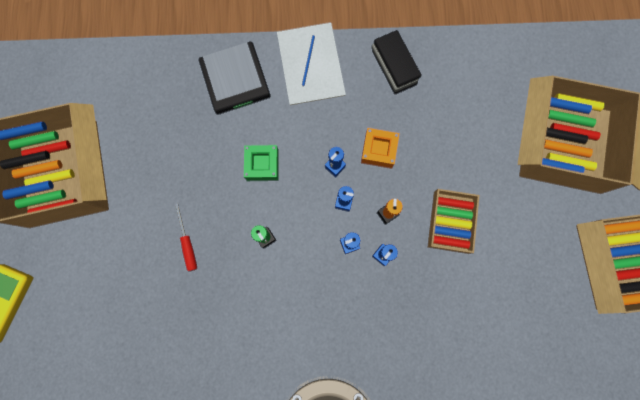

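View pics/scene1.png

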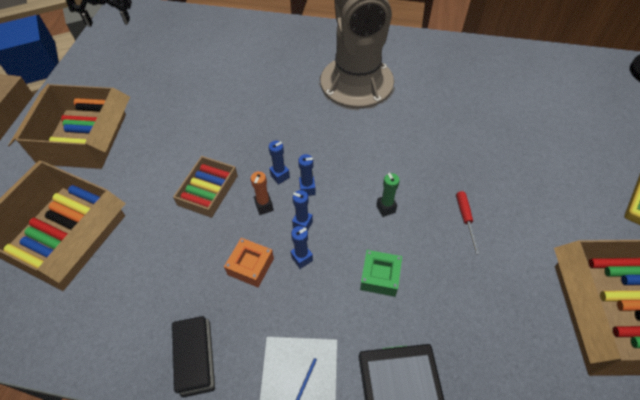

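The top view shows the orange torch's cap at about (395,207), its head at about (389,214), and the orange holder at about (380,148). Blue torches stand nearby at (345,197), (351,242) and (386,254). I'll compute rough positions and then get a wrist view.

```bash
cat > h.py <<'E'
import numpy as np, cv2
from workcell import get_state, vision
from scipy.spatial.transform import Rotation as R
def ray(d,p,z):
    "pixel -> world point on plane z"
    E=d["extrinsics"]; v=E[:3,:3]@np.linalg.inv(d["mtx"])@np.array([p[0],p[1],1.0]); o=E[:3,3]
    return o+v*(z-o[2])/v[2]
def proj(d,P):
    E=d["extrinsics"]; c=(np.atleast_2d(P)-E[:3,3])@E[:3,:3]; q=c@d["mtx"].T
    return q[:,:2]/q[:,2:]
def tool():
    s=get_state(); w,x,y,z=s["tcp_rot"]; return s,R.from_quat([x,y,z,w])
def orange(im):
    h=cv2.cvtColor(im,cv2.COLOR_RGB2HSV); return cv2.inRange(h,(7,150,90),(22,255,255))
def status():
    s,r=tool(); print("t",round(s["time_s"],2),"p",s["ee_pos"].round(4),"yaw_x",np.degrees(np.arctan2(*r.as_matrix()[1::-1,0])).round(2),"z",r.as_matrix()[:,2].round(3),"F",s["ft_force"].round(2),"M",s["moment"].round(3),"w",round(s["width"],4),"g",round(s["gripper_force"],1),"q",s["joint_pos"].round(2))
E
python3 - <<'E'
from h import *
d=vision.get_image("top"); im=d["image"]
n,l,st,c=cv2.connectedComponentsWithStats(orange(im))
for i in range(1,n):
    if st[i,4]>40: print(st[i],c[i].round(1),"z.045",ray(d,c[i],.045).round(3),"z.126",ray(d,c[i],.127).round(3))
for p in [(395,207)]: print(ray(d,p,.127))
for p in [(345,193),(336,154),(352,239),(389,251),(260,232)]: print(ray(d,p,.126).round(3))
cv2.imwrite("pics/c1.png",cv2.resize(im[120:275,310:490],None,fx=4,fy=3.8,interpolation=cv2.INTER_CUBIC)[:,:,::-1])
status()
E
```

```text
[ 362  128   37   40 1090] [379.8 147.6] z.045 [ 0.65  -0.145  0.045] z.126 [ 0.625 -0.134  0.127]
[544 140  49  18 440] [567.9 148.2] z.045 [ 0.634 -0.599  0.045] z.126 [ 0.61  -0.552  0.127]
[ 11 160  51  19 470] [ 35.1 168.9] z.045 [0.622 0.705 0.045] z.126 [0.6   0.649 0.127]
[383 200  19  18 222] [391.8 209. ] z.045 [ 0.497 -0.166  0.045] z.126 [ 0.484 -0.153  0.127]
[604 220  36  14 337] [622.  226.9] z.045 [ 0.44  -0.699  0.045] z.126 [ 0.432 -0.644  0.127]
[622 293  18  13 192] [631. 299.] z.045 [ 0.276 -0.694  0.045] z.126 [ 0.281 -0.64   0.127]
[ 0.48882267 -0.16024837  0.127     ]
[ 0.524 -0.052  0.126]
[ 0.614 -0.035  0.126]
[ 0.421 -0.063  0.126]
[ 0.393 -0.142  0.126]
[0.442 0.137 0.126]
t 0.15 p [ 0.1694 -0.6271  0.2305] yaw_x 15.12 z [-0.     0.001 -1.   ] F [-0.21  0.31  0.43] M [-0.049 -0.028 -0.061] w 0.0852 g 0.0 q [ 1.21  0.4   0.04  1.54 -0.02  1.21 -0.05]
```

View pics/c1.png

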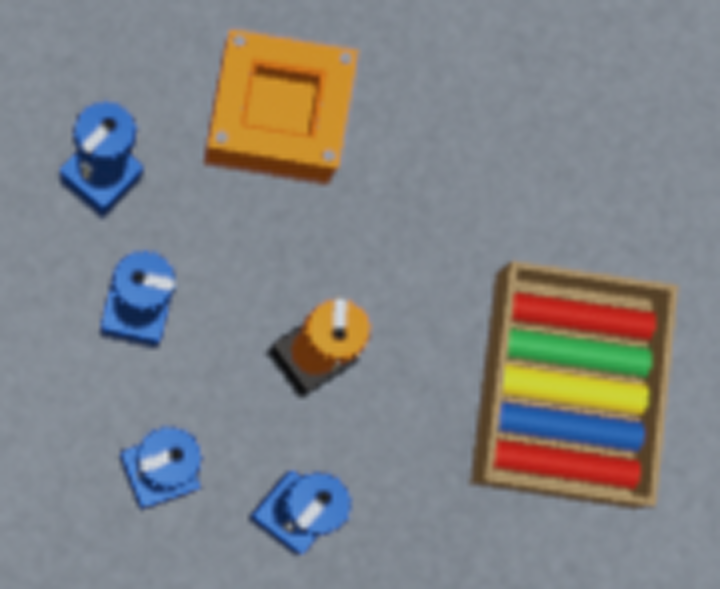

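```bash
python3 -m handwheel '[[[0,0,0,0.0215,-0.0184,-0.003,-1],[0,0,0,0.0215,-0.0184,-0.003,-1],[0,0,0,0.0215,-0.0184,-0.003,-1],[0,0,0,0.0215,-0.0184,-0.003,-1],[0,0,0,0.0215,-0.0184,-0.003,-1],[0,0,0,0.0215,-0.0184,-0.003,-1],[0,0,0,0.0215,-0.0184,-0.003,-1],[0,0,0,0.0215,-0.0184,-0.003,-1],[0,0,0,0.0215,-0.0184,-0.003,-1],[0,0,0,0.0215,-0.0184,-0.003,-1]]]' 60
python3 -m handwheel '[[[0,0,0,0.0215,-0.0184,-0.003,-1],[0,0,0,0.0215,-0.0184,-0.003,-1],[0,0,0,0.0215,-0.0184,-0.003,-1],[0,0,0,0.0215,-0.0184,-0.003,-1],[0,0,0,0.0215,-0.0184,-0.003,-1],[0,0,0,0.0215,-0.0184,-0.003,-1],[0,0,0,0.0215,-0.0184,-0.003,-1],[0,0,0,0.0215,-0.0184,-0.003,-1],[0,0,0,0,0,0,-1],[0,0,0,0,0,0,-1]]]'
python3 - <<'E'
from h import *
status()
d=vision.get_image("wrist"); cv2.imwrite("pics/w1.png",d["image"][:,:,::-1]); print(d["extrinsics"].round(3),d["mtx"].round(1))
E
```

```text
time_s: 0.98
ee_pos: [0.3295, -0.3924, 0.2613]
tcp_rot: [-0.0, 0.991, 0.132, -0.0]
ft_force: [-0.8, 0.0, -0.5]
width: 0.0857
gripper_force: 0.0
time_s: 1.82
ee_pos: [0.4575, -0.2053, 0.2853]
tcp_rot: [0.0, 0.991, 0.134, 0.0]
ft_force: [-0.7, -0.3, -0.4]
width: 0.0854
gripper_force: 0.0
t 1.82 p [ 0.4575 -0.2053  0.2853] yaw_x 15.35 z [ 0. -0. -1.] F [-0.68 -0.28 -0.43] M [-0.065 -0.02  -0.026] w 0.0854 g 0.0 q [ 0.61  0.1  -0.3   1.8   0.03  1.25 -1.  ]
[[ 0.266 -0.919 -0.292  0.531]
 [-0.964 -0.253 -0.08  -0.186]
 [-0.001  0.303 -0.953  0.428]
 [ 0.     0.     0.     1.   ]] [[322.8   0.  322. ]
 [  0.  322.8 194. ]
 [  0.    0.    1. ]]
```

View pics/w1.png

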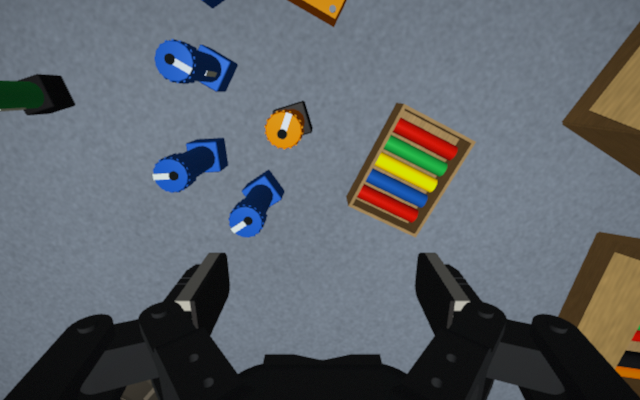

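The wrist view shows the orange cap at (284,128), clear of the blue torches, and the holder's corner at the top edge. I'll turn the tool to a yaw of about 180°, which leaves clockwise range on joint 7, and look from between the torch and the holder.

```bash
python3 -m handwheel '[[[0,0,0,0.0268,-0.0056,0,-1],[0,0,0,0.0268,-0.0056,0,-1],[0,0,0,0.0268,-0.0056,0,-1],[0,0,0,0.0268,-0.0056,0,-1],[0,0,-1.1,0,0,0,-1],[0,0,-1.1,0,0,0,-1],[0,0,-1.1,0,0,0,-1],[0,0,-1.1,0,0,0,-1],[0,0,-1.1,0,0,0,-1]]]' | head -1
python3 -m handwheel '[[[0,0,-1.1,0,0,0,-1],[0,0,-1.1,0,0,0,-1],[0,0,-1.1,0,0,0,-1],[0,0,-1.1,0,0,0,-1],[0,0,-1.1,0,0,0,-1],[0,0,-1.1,0,0,0,-1],[0,0,-1.1,0,0,0,-1],[0,0,-1.1,0,0,0,-1],[0,0,-1.1,0,0,0,-1],[0,0,-1.1,0,0,0,-1]]]' | head -1
python3 -m handwheel '[[[0,0,-1.1,0,0,0,-1],[0,0,-1.1,0,0,0,-1],[0,0,-1.1,0,0,0,-1],[0,0,-1.1,0,0,0,-1],[0,0,-1.1,0,0,0,-1],[0,0,-1.1,0,0,0,-1],[0,0,-1.1,0,0,0,-1],[0,0,-1.1,0,0,0,-1],[0,0,-1.1,0,0,0,-1],[0,0,-1.1,0,0,0,-1],[0,0,0,0,0,0,-1],[0,0,0,0,0,0,-1]]]' | head -1
python3 - <<'E'
from h import *
status()
d=vision.get_image("wrist"); cv2.imwrite("pics/w2.png",d["image"][:,:,::-1]); print(d["extrinsics"].round(3))
import pickle; pickle.dump(d,open("w2.pkl","wb"))
E
```

```text
time_s: 2.62
time_s: 3.45
time_s: 4.45
t 4.45 p [ 0.5536 -0.159   0.2848] yaw_x 179.8 z [-0.001 -0.    -1.   ] F [-0.44 -0.59 -0.34] M [ 0.026 -0.027  0.007] w 0.0853 g 0.0 q [ 0.82  0.3  -0.77  1.63  0.22  1.3   1.58]
[[ 0.003  0.954  0.301  0.476]
 [ 1.    -0.002 -0.001 -0.16 ]
 [ 0.     0.301 -0.954  0.428]
 [ 0.     0.     0.     1.   ]]
```

View pics/w2.png

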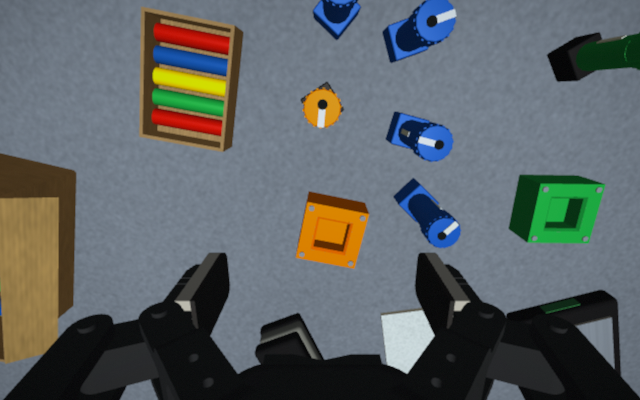

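The second wrist view shows the cap top at (323,106) with its white line pointing down the image. The holder's top face runs from about (311,203) to (355,268). I'll fit poses by reprojecting models, with the torch as a silhouette over three views and the holder by its top face.

```bash
cat > fit.py <<'E'
from h import *
from scipy.optimize import differential_evolution
import pickle
a=np.linspace(0,2*np.pi,40)
def ring(r,z): return np.c_[r*np.cos(a),r*np.sin(a),0*a+z]
def box(s,z): return np.array([[i*s,j*s,k] for i in(-1,1) for j in(-1,1) for k in z])
PARTS=[box(.019,(0,.036)),np.r_[ring(.015,.036),ring(.015,.1)],np.r_[ring(.0175,.0998),ring(.0175,.1278)]]
def sil(d,x,y,yaw,z0=0):
    m=np.zeros(d["image"].shape[:2],np.uint8); c,s=np.cos(yaw),np.sin(yaw); M=np.array([[c,-s,0],[s,c,0],[0,0,1]])
    for P in PARTS:
        h=cv2.convexHull((proj(d,P@M.T+[x,y,z0])*16).round().astype(np.int32))
        cv2.fillConvexPoly(m,h,255,shift=4)
    return m
def mask(d,x,y):
    im=d["image"]; m=orange(im); h=cv2.cvtColor(im,cv2.COLOR_RGB2HSV)
    white=cv2.inRange(h,(0,0,190),(180,60,255)); m|=white|cv2.inRange(h,(0,0,0),(180,255,62))
    k=np.zeros_like(m); c=proj(d,box(.034,(0,.132))+[x,y,0]); cv2.fillConvexPoly(k,cv2.convexHull(c.round().astype(np.int32)),255)
    blue=cv2.inRange(h,(95,80,0),(130,255,255))
    return m&k&~blue
E
cat > fit1.py <<'E'
from fit import *
D=[vision.get_image("top"),vision.get_image("scene"),pickle.load(open("w2.pkl","rb"))]
x0,y0=.489,-.160
Ms=[mask(d,x0,y0) for d in D]
def iou(p,i): s=sil(D[i],*p)>0; m=Ms[i]>0; return (s&m).sum()/(s|m).sum()
r=differential_evolution(lambda p:-sum(iou(p,i) for i in range(3)),[(x0-.015,x0+.015),(y0-.015,y0+.015),(-np.pi/4,np.pi/4)],seed=1,popsize=12,maxiter=40,polish=False)
print("torch",r.x[:2].round(4),"yaw mod90",np.degrees(r.x[2]).round(1),[round(iou(r.x,i),3) for i in range(3)])
for i in range(3):
    b=min((-iou((t0:=np.r_[r.x[:2],np.radians(t)]),i),t) for t in range(-60,60,2)); print("view",i,"best yaw",b)
d=D[2]; print("cap c w2", end=" ")
n,l,st,c=cv2.connectedComponentsWithStats(mask(d,x0,y0)); print(c[1:].round(1),st[1:,4])
for i in (0,2):
    d=D[i]; im=d["image"]; m=orange(im); n,l,st,c=cv2.connectedComponentsWithStats(m)
    k=min(range(1,n),key=lambda j:np.linalg.norm(c[j]-proj(d,[.65,-.145,.03])[0])); B=(l==k)
    H0=box(.040,(0,.045)); 
    def hi(p):
        cc,s=np.cos(p[2]),np.sin(p[2]); P=H0@np.array([[cc,-s,0],[s,cc,0],[0,0,1]]).T+[p[0],p[1],0]
        q=np.zeros(B.shape,np.uint8); cv2.fillConvexPoly(q,cv2.convexHull((proj(d,P)*16).round().astype(np.int32)),255,shift=4)
        hull=np.zeros_like(q); cv2.fillConvexPoly(hull,cv2.convexHull(np.argwhere(B)[:,::-1].astype(np.int32)),1)
        a=q>0; b=hull>0; return -(a&b).sum()/(a|b).sum()
    r=differential_evolution(hi,[(.62,.68),(-.175,-.115),(-.78,.78)],seed=1,popsize=10,maxiter=40,polish=False)
    print("holder",i,r.x[:2].round(4),np.degrees(r.x[2]).round(1),round(-r.fun,3),st[k])
E
python3 fit1.py
```

```text
torch [ 0.4887 -0.1602] yaw mod90 32.5 [np.float64(0.617), np.float64(0.602), np.float64(0.843)]
view 0 best yaw (np.float64(-0.6247139588100686), 42)
view 1 best yaw (np.float64(-0.6100719424460431), 24)
view 2 best yaw (np.float64(-0.8425992779783393), -58)
cap c w2 [[321.7 106.7]] [1168]
holder 0 [ 0.6563 -0.1465] -13.5 0.906 [362 128  35  40 513]
holder 2 [ 0.6546 -0.1486] -11.9 0.976 [ 296  192   73   76 3932]
```

```bash
python3 -m handwheel '[[[0,0,0,0.0162,-0.0003,0.01,-1],[0,0,0,0.0162,-0.0003,0.02,-1],[0,0,0,0.0162,-0.0003,0.03,-1],[0,0,0,0.0162,-0.0003,0.03,-1],[0,0,0,0,0,0.03,-1],[0,0,0,0,0,0,-1],[0,0,0,0,0,0,-1]]]' | head -2
cat > w.py <<'E'
from fit import *
import sys
status(); n=sys.argv[1]; d=vision.get_image("wrist"); cv2.imwrite(f"pics/{n}.png",d["image"][:,:,::-1]); pickle.dump(d,open(n+".pkl","wb"))
E
python3 w.py w3
```

```text
time_s: 5.18
ee_pos: [0.4889, -0.1585, 0.1648]
t 5.18 p [ 0.4889 -0.1585  0.1648] yaw_x -179.92 z [-0.002  0.001 -1.   ] F [0.43 0.33 0.93] M [ 0.037 -0.04  -0.009] w 0.0853 g 0.0 q [ 0.87  0.29 -0.76  1.92  0.23  1.02  1.59]
```

View pics/w3.png

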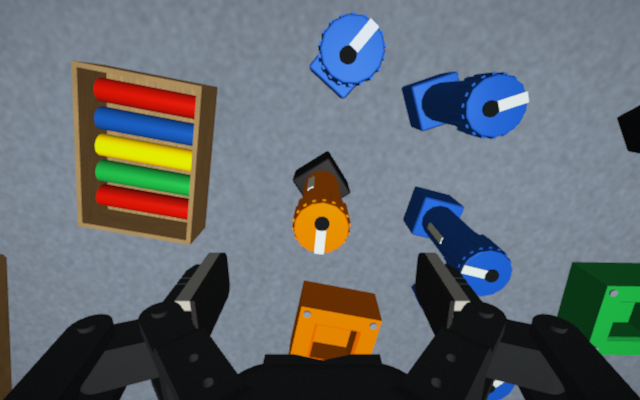

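The head shows below the cap, with its near corner at (326,152), left corner at (294,179) and right corner at (349,190). The stripe is at (311,183), and the cap's white line points down from (321,224) to (319,252). I'll refine the pose from this view.

```bash
cat > fit2.py <<'E'
from fit import *
import sys
d=pickle.load(open("w3.pkl","rb")); x0,y0=.4887,-.1602
m=mask(d,x0,y0)>0
def f(p): s=sil(d,*p)>0; return -(s&m).sum()/(s|m).sum()
r=differential_evolution(f,[(x0-.012,x0+.012),(y0-.012,y0+.012),(-.3,1.4)],seed=1,popsize=14,maxiter=50,polish=False)
print(r.x[:2].round(4),np.degrees(r.x[2]).round(1),r.fun)
for t in range(16,60,4): print(t,round(f(np.r_[r.x[:2],np.radians(t)]),3),end="; ")
h=cv2.cvtColor(d["image"],cv2.COLOR_RGB2HSV); w=cv2.inRange(h,(0,0,150),(180,70,255))&(m*255).astype(np.uint8)
n,l,st,c=cv2.connectedComponentsWithStats(w)
for i in range(1,n):
    if st[i,4]>15:
        P=np.argwhere(l==i)[:,::-1].astype(np.float32); v=cv2.fitLine(P,2,0,.01,.01).ravel(); A=ray(d,v[2:]-8*v[:2],.1275); B=ray(d,v[2:]+8*v[:2],.1275)
        print("\nwhite",st[i],c[i].round(1),"dir",np.degrees(np.arctan2(*(B-A)[1::-1])).round(1))
q=proj(d,np.array([[r.x[0],r.x[1],.1275]])); print("captop pix",q.round(1))
# head corners clicked, at z=.036
for p in [(326,152),(294,179),(349,190)]: print(p,ray(d,p,.036).round(4),ray(d,p,0).round(4))
E
python3 fit2.py
```

```text
[ 0.4889 -0.1608] 28.2 -0.8674978867286559
16 -0.839; 20 -0.85; 24 -0.858; 28 -0.866; 32 -0.861; 36 -0.862; 40 -0.85; 44 -0.841; 48 -0.834; 52 -0.824; 56 -0.817; 
white [314 230  12  25 236] [319.6 242. ] dir 174.4
captop pix [[320.5 227.2]]
(326, 152) [ 0.4592 -0.1565  0.036 ] [ 0.4656 -0.1559  0.    ]
(294, 179) [ 0.4829 -0.1842  0.036 ] [ 0.4925 -0.1873  0.    ]
(349, 190) [ 0.4928 -0.136   0.036 ] [ 0.5037 -0.1328  0.    ]
```

```bash
python3 -m handwheel '[[[0,0,0,0,-0.001,0.015,-1],[0,0,0,0,-0.001,0.015,-1],[0,0,0,0,0,0.015,-1],[0,0,0,0,0,0.015,-1],[0,0,0,0,0,0.011,-1],[0,0,0,0,0,0,-1],[0,0,0,0,0,0,-1]]]' 40
python3 -m handwheel '[[[0,0,0,0,0,0,1],[0,0,0,0,0,0,1],[0,0,0,0,0,0,1],[0,0,0,0,0,0,1],[0,0,0,0,0,0,1],[0,0,0,0,0,0,1],[0,0,0,0,0,0,1],[0,0,0,0,0,0,1],[0,0,0,0,0,0,1],[0,0,0,0,0,0,1]]]' 40
python3 -c "from h import *;status()"
```

```text
time_s: 5.82
ee_pos: [0.4908, -0.1606, 0.0953]
tcp_rot: [0.001, -0.001, 1.0, -0.0]
ft_force: [0.0, 0.4, -0.3]
width: 0.0854
gripper_force: 0.0
time_s: 6.65
ee_pos: [0.4901, -0.1604, 0.0947]
tcp_rot: [0.0, -0.001, 1.0, -0.0]
ft_force: [0.4, 0.9, 5.1]
width: 0.0329
gripper_force: 39.6
t 6.65 p [ 0.4901 -0.1604  0.0947] yaw_x -179.87 z [ 0.001 -0.    -1.   ] F [0.37 0.89 5.13] M [ 0.276 -0.003 -0.012] w 0.0329 g 39.6 q [ 0.83  0.39 -0.72  1.98  0.33  0.89  1.51]
```

```bash
python3 -m handwheel '[[[0,0,0,0,0,-0.01,1],[0,0,0,0,0,-0.02,1],[0,0,0,0,0,-0.02,1],[0,0,0,0,0,-0.02,1],[0,0,-0.96,0,0,0,1],[0,0,-0.96,0,0,0,1],[0,0,-0.96,0,0,0,1],[0,0,-0.96,0,0,0,1],[0,0,-0.96,0,0,0,1],[0,0,-0.96,0,0,0,1],[0,0,-0.96,0,0,0,1],[0,0,-0.96,0,0,0,1]]]'
python3 -m handwheel '[[[0,0,0,-0.0155,-0.0138,0,1],[0,0,0,-0.0155,-0.0138,0,1],[0,0,0,-0.0155,-0.0138,0,1],[0,0,0,-0.0155,-0.0138,0,1],[0,0,0,-0.0155,-0.0138,0,1],[0,0,0,-0.0155,-0.0138,0,1],[0,0,0,-0.0155,-0.0138,0,1],[0,0,0,-0.0155,-0.0138,0,1],[0,0,0,0,0,0,1],[0,0,0,0,0,0,1],[0,0,0,0,0,0,1]]]'|head -2
python3 w.py w4
```

```text
time_s: 7.65
ee_pos: [0.4884, -0.1611, 0.1638]
tcp_rot: [-0.001, -0.394, 0.919, 0.0]
ft_force: [0.1, -0.2, -2.8]
width: 0.0327
gripper_force: 40.3
time_s: 8.57
ee_pos: [0.6537, -0.148, 0.1634]
t 8.57 p [ 0.6537 -0.148   0.1634] yaw_x -133.81 z [-0.003 -0.    -1.   ] F [ 0.16  0.85 -2.28] M [ 0.003 -0.08  -0.019] w 0.0327 g 40.4 q [ 0.71  0.61 -0.82  1.54  0.46  1.2   2.19]
```

View pics/w4.png

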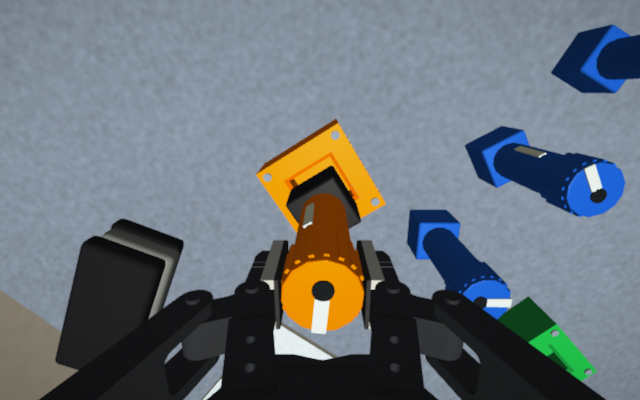

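The torch hangs upright with its head above the pocket. Holder screws show at (335,135), (267,178) and (375,202), and the head's front corner is near (332,168). I'll overlay the model on an enlarged crop to check the alignment.

```bash
cat > ov.py <<'E'
from fit import *
d=pickle.load(open("w4.pkl","rb")); im=d["image"].copy()
s,r=tool(); p=s["ee_pos"]; z0=.0687
off=r.as_matrix()[:,0]*.0012; x0,y0=p[0]+off[0],p[1]+off[1]
h=cv2.cvtColor(im,cv2.COLOR_RGB2HSV)
# head mask: dark unsaturated pixels in box near the head
dark=cv2.inRange(h,(0,0,0),(180,255,85)); dark[:160]=0; dark[230:]=0; dark[:,:275]=0; dark[:,370:]=0
dark&=~cv2.inRange(h,(5,100,40),(25,255,255))
n,l,st,c=cv2.connectedComponentsWithStats(dark); k=1+np.argmax(st[1:,4]); m=l==k; print(st[k])
def hs(q):
    yaw=q[2]; cc,ss=np.cos(yaw),np.sin(yaw); M=np.array([[cc,-ss,0],[ss,cc,0],[0,0,1]])
    a_=np.zeros(m.shape,np.uint8)
    for P,v in ((PARTS[0],255),(PARTS[1],0),(PARTS[2],0)):
        cv2.fillConvexPoly(a_,cv2.convexHull((proj(d,P@M.T+[q[0],q[1],z0])*16).round().astype(np.int32)),v,shift=4)
    return a_>0
f=lambda q:-(hs(q)&m).sum()/(hs(q)|m).sum()
R0=differential_evolution(f,[(x0-.006,x0+.006),(y0-.006,y0+.006),(1.0,1.75)],seed=1,popsize=12,maxiter=40,polish=False)
print("tcp+off",x0.round(4),y0.round(4),"head",R0.x[:2].round(4),np.degrees(R0.x[2]).round(1),R0.fun.round(3))
# holder: orange top face above row 230 vs model minus torch
H=(orange(im)>0); keep=np.zeros_like(H); keep[100:225,240:400]=1
def ho(q):
    cc,ss=np.cos(q[2]),np.sin(q[2]); M=np.array([[cc,-ss,0],[ss,cc,0],[0,0,1]]); a_=np.zeros(m.shape,np.uint8)
    for P,v in ((box(.04,(.045,)),255),(box(.02025+.003,(.045,)),0)):
        cv2.fillConvexPoly(a_,cv2.convexHull((proj(d,P@M.T+[q[0],q[1],0])*16).round().astype(np.int32)),v,shift=4)
    return a_>0
tor=cv2.dilate((sil(d,*R0.x,z0=z0)>0).astype(np.uint8),np.ones((5,5)))>0
val=keep&~tor
for P,nm in ((None,"")): pass
E
sed -i '$d' ov.py
cat >> ov.py <<'E'
g=lambda q:-(ho(q)&H&val).sum()/((ho(q)|(H))&val).sum()
R1=differential_evolution(g,[(.64,.67),(-.163,-.133),(-.5,.2)],seed=1,popsize=12,maxiter=40,polish=False)
print("holder",R1.x[:2].round(4),np.degrees(R1.x[2]).round(1),R1.fun.round(3))
e=(R1.x-R0.x)[:2]; A=r.as_matrix(); print("move world",e.round(4),"tool dx,dy",(A[:,0][:2]@e).round(4),(A[:,1][:2]@e).round(4),"ccw deg",(np.degrees(R1.x[2]-R0.x[2])+90).round(1))
for S,col in ((hs(R0.x),(0,255,0)),(ho(R1.x),(255,0,255))):
    cs,_=cv2.findContours(S.astype(np.uint8),cv2.RETR_LIST,cv2.CHAIN_APPROX_NONE); cv2.drawContours(im,cs,-1,col,1)
cv2.imwrite("pics/o4.png",cv2.resize(im[110:250,240:400],None,fx=4,fy=4,interpolation=cv2.INTER_NEAREST)[:,:,::-1])
E
python3 ov.py
```

```text
[ 287  167   74   61 1649]
tcp+off 0.6528 -0.149 head [ 0.6528 -0.1483] 78.0 -0.864
holder [ 0.6532 -0.1521] -12.3 -0.753
move world [ 0.0005 -0.0038] tool dx,dy 0.0025 -0.003 ccw deg -0.2
```

View pics/o4.png

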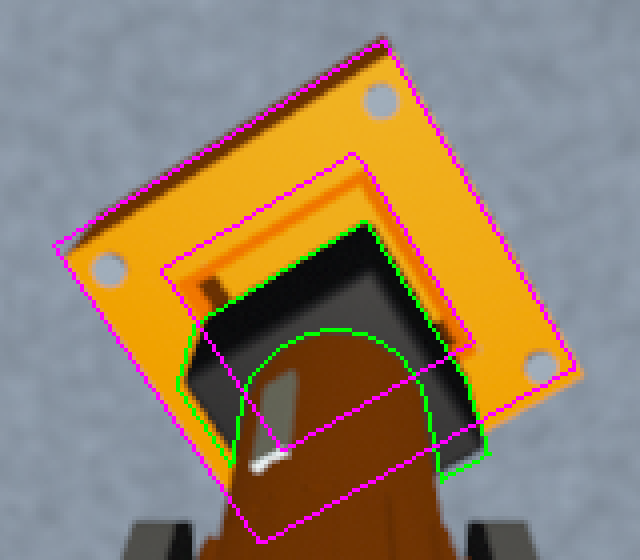

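Run:
```python
from fit import *
d=pickle.load(open("w4.pkl","rb"))
c=[ray(d,(240+u/4,110+v/4),.045)[:2] for u,v in ((391,55),(70,256),(582,378))]
print(np.round(c,4),[np.linalg.norm(c[0]-c[i]).round(4) for i in(1,2)]); hc=(c[1]+c[2])/2; v=c[2]-c[1]; print("centre",hc.round(4),"diag deg",np.degrees(np.arctan2(v[1],v[0])).round(1))
dp=pickle.load(open("w2.pkl","rb"))
head=np.array([.6528,-.1483])
s,r=tool(); A=r.as_matrix(); e=hc-head; print("move",e.round(4),"tool",(A[:2,0]@e).round(4),(A[:2,1]@e).round(4))
```

```text
[[ 0.6067 -0.1791]
 [ 0.6829 -0.1953]
 [ 0.6234 -0.1009]] [np.float64(0.0779), np.float64(0.08)]
centre [ 0.6531 -0.1481] diag deg 122.2
move [0.0003 0.0002] tool -0.0004 -0.0001
```

Head and holder agree to within about 1 mm and 1°, so I'll lower the torch in stages while watching the force.

```bash
python3 -m handwheel '[[[0,0,0,-0.0004,-0.0004,0.01,1],[0,0,0,0,0,0.008,1],[0,0,0,0,0,0.004,1],[0,0,0,0,0,0.004,1],[0,0,0,0,0,0.003,1],[0,0,0,0,0,0,1]]]'
python3 -m handwheel '[[[0,0,0,0,0,0.003,1],[0,0,0,0,0,0.003,1],[0,0,0,0,0,0.003,1],[0,0,0,0,0,0,1]]]'
python3 -c "from h import *;status()"
```

```text
time_s: 9.12
ee_pos: [0.655, -0.1476, 0.1343]
tcp_rot: [-0.001, -0.392, 0.92, 0.0]
ft_force: [0.6, 0.2, -3.2]
width: 0.0327
gripper_force: 40.5
time_s: 9.45
ee_pos: [0.6552, -0.1475, 0.1256]
tcp_rot: [-0.0, -0.392, 0.92, 0.0]
ft_force: [-0.4, 0.2, -2.1]
width: 0.033
gripper_force: 40.4
t 9.45 p [ 0.6552 -0.1475  0.1256] yaw_x -133.8 z [-0.001  0.    -1.   ] F [-0.45  0.22 -2.13] M [ 0.029  0.096 -0.023] w 0.033 g 40.4 q [ 0.7   0.64 -0.8   1.57  0.49  1.14  2.16]
```

```bash
python3 -m handwheel '[[[0,0,0,0,0,0.003,1],[0,0,0,0,0,0.003,1],[0,0,0,0,0,0.002,1],[0,0,0,0,0,0.001,1],[0,0,0,0,0,0,1],[0,0,0,0,0,0,1]]]'
python3 -m handwheel '[[[0,0,0,0,0,0.001,1],[0,0,0,0,0,0.001,1],[0,0,0,0,0,0,1],[0,0,0,0,0,0,1]]]'
python3 -c "from h import *;status()"
```

```text
time_s: 9.95
ee_pos: [0.6557, -0.1475, 0.1173]
tcp_rot: [0.0, -0.392, 0.92, -0.0]
ft_force: [0.4, -0.7, -2.3]
width: 0.0333
gripper_force: 40.5
time_s: 10.28
ee_pos: [0.6557, -0.1475, 0.1153]
tcp_rot: [0.0, -0.392, 0.92, -0.0]
ft_force: [-0.8, -0.5, -2.2]
width: 0.0332
gripper_force: 40.5
t 10.28 p [ 0.6557 -0.1475  0.1153] yaw_x -133.8 z [ 0. -0. -1.] F [-0.83 -0.52 -2.24] M [-0.014 -0.007 -0.005] w 0.0332 g 40.5 q [ 0.7   0.65 -0.8   1.58  0.5   1.13  2.16]
```

```bash
python3 -m handwheel '[[[0,0,0,0,0,0.001,1],[0,0,0,0,0,0,1],[0,0,0,0,0,0,1]]]' | sed -n '2p;4p'
python3 -m handwheel '[[[0,0,0,0,0,0.001,1],[0,0,0,0,0,0,1],[0,0,0,0,0,0,1]]]'| sed -n '2p;4p'
```

```text
ee_pos: [0.656, -0.1473, 0.115]
ft_force: [-1.2, 0.4, 3.0]
ee_pos: [0.6562, -0.1473, 0.1147]
ft_force: [-2.0, -0.8, 5.4]
```

Contact at the expected height (TCP z 0.1147, floor 0.020), so the torch is seated. Now I'll screw clockwise, following the thread's pitch downward.

```bash
python3 -m handwheel '[[[0,0,1,0,0,0.0001,1],[0,0,1,0,0,0.0001,1],[0,0,1,0,0,0.0001,1],[0,0,1,0,0,0.0001,1],[0,0,1,0,0,0.0001,1],[0,0,1,0,0,0.0001,1],[0,0,0,0,0,0,1]]]' >/dev/null; python3 -c "from h import *;status()"
python3 -m handwheel '[[[0,0,1,0,0,0.0001,1],[0,0,1,0,0,0.0001,1],[0,0,1,0,0,0.0001,1],[0,0,1,0,0,0.0001,1],[0,0,1,0,0,0.0001,1],[0,0,1,0,0,0.0001,1],[0,0,0,0,0,0,1]]]' >/dev/null; python3 -c "from h import *;status()"
python3 -m handwheel '[[[0,0,1,0,0,0.0001,1],[0,0,1,0,0,0.0001,1],[0,0,1,0,0,0.0001,1],[0,0,1,0,0,0.0001,1],[0,0,1,0,0,0.0001,1],[0,0,1,0,0,0.0001,1],[0,0,0,0,0,0,1]]]' >/dev/null; python3 -c "from h import *;status()"
```

```text
t 11.37 p [ 0.6561 -0.1473  0.1142] yaw_x -169.99 z [ 0.001 -0.001 -1.   ] F [-2.72  0.92  6.82] M [ 0.041  0.542 -0.031] w 0.0332 g 41.2 q [ 0.61  0.61 -0.66  1.58  0.41  1.09  1.59]
t 11.95 p [ 0.6559 -0.1473  0.1137] yaw_x 154.02 z [ 0.001 -0.001 -1.   ] F [-2.56  1.32  7.06] M [ 0.052  0.676 -0.075] w 0.033 g 41.2 q [ 0.52  0.58 -0.52  1.59  0.32  1.06  1.03]
t 12.53 p [ 0.6556 -0.1471  0.1131] yaw_x 118.02 z [-0.    -0.001 -1.   ] F [-3.77  0.73  7.42] M [ 0.273  0.95  -0.087] w 0.0331 g 41.2 q [ 0.43  0.56 -0.38  1.59  0.23  1.04  0.47]
```

```bash
for i in 1; do python3 -m handwheel '[[[0,0,1,0,0,0.0001,1],[0,0,1,0,0,0.0001,1],[0,0,1,0,0,0.0001,1],[0,0,0,0,0,0,1],[0,0,0,0,0,0,1]]]' >/dev/null; python3 -c "from h import *;status()"; done
python3 -m handwheel '[[[0,0,0.5,0,0,0,1],[0,0,0.5,0,0,0,1],[0,0,0,0,0,0,1]]]' >/dev/null; python3 -c "from h import *;status()"
python3 -m handwheel '[[[0,0,0.5,0,0,0.0001,1],[0,0,0.5,0,0,0,1],[0,0,0,0,0,0,1]]]' >/dev/null; python3 -c "from h import *;status()"
python3 -m handwheel '[[[0,0,0.5,0,0,0.0001,1],[0,0,0.5,0,0,0,1],[0,0,0,0,0,0,1]]]' >/dev/null; python3 -c "from h import *;status()"
```

```text
t 12.95 p [ 0.6555 -0.1467  0.1127] yaw_x 100.21 z [-0.001  0.    -1.   ] F [-3.47  1.62  8.19] M [ 0.253  1.069 -0.065] w 0.0328 g 41.2 q [ 0.38  0.55 -0.31  1.59  0.19  1.03  0.19]
t 13.2 p [ 0.6555 -0.1467  0.1127] yaw_x 94.13 z [-0.001  0.    -1.   ] F [-2.08  2.15  7.18] M [ 0.326  1.028 -0.035] w 0.0329 g 41.2 q [ 0.36  0.55 -0.29  1.59  0.18  1.03  0.09]
t 13.45 p [ 0.6554 -0.1466  0.1125] yaw_x 88.14 z [-0.001  0.    -1.   ] F [-2.69  1.26  7.91] M [ 0.346  0.983 -0.055] w 0.0331 g 41.2 q [ 0.35  0.55 -0.27  1.59  0.16  1.02 -0.  ]
t 13.7 p [ 0.6555 -0.1466  0.1125] yaw_x 82.17 z [-0.001  0.    -1.   ] F [-4.41  2.19  7.02] M [0.307 0.923 0.113] w 0.0329 g 41.2 q [ 0.33  0.55 -0.24  1.59  0.15  1.02 -0.09]
```

```bash
python3 -m handwheel '[[[0,0,0.5,0,0,0,1],[0,0,0,0,0,0,1]]]' >/dev/null; python3 -c "from h import *;status()"
python3 -m handwheel '[[[0,0,0.5,0,0,0,1],[0,0,0,0,0,0,1]]]' >/dev/null; python3 -c "from h import *;status()"
python3 -m handwheel '[[[0,0,0.5,0,0,0,1],[0,0,0,0,0,0,1]]]' >/dev/null; python3 w.py w5
```

```text
t 13.87 p [ 0.655  -0.147   0.1124] yaw_x 79.21 z [-0.002 -0.    -1.   ] F [-5.52  1.03  7.85] M [0.253 1.176 0.299] w 0.0327 g 41.3 q [ 0.32  0.54 -0.23  1.59  0.14  1.02 -0.14]
t 14.03 p [ 0.6548 -0.1472  0.1124] yaw_x 76.32 z [-0.002 -0.001 -1.   ] F [-5.13 -0.19  7.98] M [0.127 1.233 0.821] w 0.0333 g 41.3 q [ 0.31  0.54 -0.22  1.59  0.13  1.02 -0.19]
t 14.2 p [ 0.655  -0.1472  0.1124] yaw_x 73.35 z [-0.002 -0.001 -1.   ] F [-5.31  0.63  7.77] M [0.11  1.064 0.878] w 0.0327 g 41.2 q [ 0.3   0.54 -0.21  1.59  0.13  1.02 -0.23]
```

View pics/w5.png

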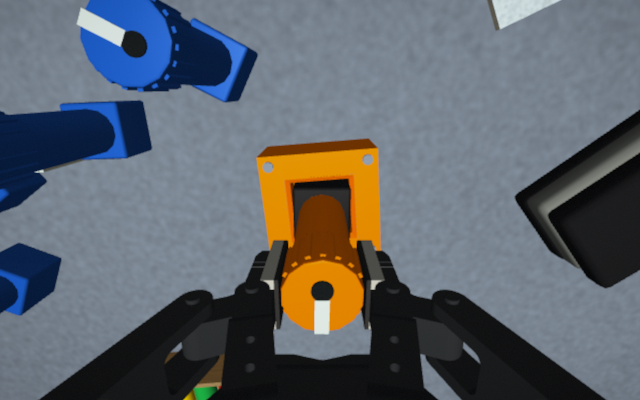

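The moment about z climbed from about -0.05 to 0.88 N m and levelled off, with the cap starting to slip in the pads. The cap is bottomed out. Its line points straight down in the picture, from (322,291) to (322,334), and the head's far edge is visible in the pocket at row ~182. I'll back off 90° and rise with the thread, then measure cap against torch.

```bash
python3 -m handwheel '[[[0,0,-0.5,0,0,0,1],[0,0,-0.5,0,0,0,1],[0,0,-0.5,0,0,0,1],[0,0,0,0,0,0,1]]]' >/dev/null; python3 w.py w6
python3 -m handwheel '[[[0,0,-1,0,0,-0.0001,1],[0,0,-1,0,0,-0.0001,1],[0,0,-1,0,0,-0.0001,1],[0,0,-1,0,0,-0.0001,1],[0,0,-1,0,0,-0.0001,1],[0,0,-1,0,0,-0.0001,1],[0,0,-1,0,0,-0.0001,1],[0,0,0,0,0,0,1]]]' >/dev/null; python3 w.py w7
python3 -m handwheel '[[[0,0,-1,0,0,-0.0001,1],[0,0,-1,0,0,-0.0001,1],[0,0,-1,0,0,-0.0001,1],[0,0,-1,0,0,-0.0001,1],[0,0,-1,0,0,-0.0001,1],[0,0,-1,0,0,-0.0001,1],[0,0,-0.5,0,0,0,1],[0,0,0,0,0,0,1],[0,0,0,0,0,0,1]]]' >/dev/null; python3 w.py w8
```

```text
t 14.58 p [ 0.6559 -0.148   0.1125] yaw_x 82.29 z [ 0.001 -0.001 -1.   ] F [-2.16 -0.12  6.78] M [-0.047  0.615  0.051] w 0.0328 g 41.1 q [ 0.33  0.55 -0.24  1.59  0.15  1.02 -0.09]
t 15.3 p [ 0.6557 -0.1481  0.1131] yaw_x 124.39 z [ 0.    -0.001 -1.   ] F [-2.15 -0.06  5.92] M [-0.117  0.76   0.04 ] w 0.0332 g 41.1 q [ 0.44  0.56 -0.41  1.59  0.25  1.04  0.57]
t 16.1 p [ 0.6557 -0.1483  0.1136] yaw_x 163.19 z [ 0.    -0.001 -1.   ] F [-2.52 -0.35  6.54] M [-0.128  0.719  0.036] w 0.0326 g 41.1 q [ 0.55  0.59 -0.56  1.58  0.34  1.07  1.17]
```

```bash
cat > rect.py <<'E'
from fit import *
th=np.radians(-12.4); ex=np.array([np.cos(th),np.sin(th),0]); ey=np.array([-np.sin(th),np.cos(th),0]); C=np.array([.6545,-.1484,.056])
S=6; N=400
def rect(d):
    src=np.array([[0,0],[N,0],[N,N],[0,N]],np.float32)
    W=[C+ex*((u-N/2)/S/1000)+ey*(-(v-N/2)/S/1000) for u,v in src]
    return cv2.warpPerspective(d["image"],cv2.getPerspectiveTransform(proj(d,np.array(W)).astype(np.float32),src),(N,N),flags=cv2.INTER_CUBIC)
def line(d):
    "white cap line direction in world, deg"
    h=cv2.cvtColor(d["image"],cv2.COLOR_RGB2HSV); w=cv2.inRange(h,(0,0,150),(180,70,255)); w[:285]=0; w[345:]=0; w[:,:285]=0; w[:,360:]=0
    n,l,st,c=cv2.connectedComponentsWithStats(w); k=1+np.argmax(st[1:,4]); (cx,cy),_,_=cv2.minAreaRect(np.argwhere(l==k)[:,::-1].astype(np.float32))
    v=cv2.fitLine(np.argwhere(l==k)[:,::-1].astype(np.float32),2,0,.01,.01).ravel(); v[:2]*=np.sign(v[1])
    z=.146; D=ray(d,v[2:]+15*v[:2],z)-ray(d,v[2:]-15*v[:2],z); return np.degrees(np.arctan2(D[1],D[0])),st[k]
if __name__=="__main__":
    ims=[]
    for n in ("w4","w5","w6","w7","w8"):
        d=pickle.load(open(n+".pkl","rb")); print(n,line(d))
        if n=="w4": continue
        im=rect(d); g=cv2.cvtColor(im,cv2.COLOR_RGB2GRAY); L=cv2.createLineSegmentDetector().detect(g)[0][:,0]
        for a in L:
            ln=np.hypot(a[2]-a[0],a[3]-a[1])/S; ang=np.degrees(np.arctan2(-(a[3]-a[1]),a[2]-a[0])); ang=(ang+45)%90-45
            mid=((a[:2]+a[2:])/2-N/2)/S
            if ln>9 and abs(ang)<12 and np.abs(mid).max()<30: print("   len %.0f mm ang %.1f mid %.1f,%.1f"%(ln,ang,mid[0],-mid[1]))
        if n in("w5","w8"): ims.append(im)
    cv2.imwrite("pics/r58.png",np.hstack(ims)[:,:,::-1])
E
python3 rect.py
```

```text
w4 (np.float64(118.40155295128298), array([ 285,  299,   75,   46, 1534], dtype=int32))
w5 (np.float64(-108.28906777408426), array([314, 300,  16,  35, 527], dtype=int32))
   len 34 mm ang 0.4 mid 0.8,22.8
   len 10 mm ang 9.1 mid 18.6,17.9
   len 9 mm ang -3.7 mid 26.7,-21.0
   len 20 mm ang -4.0 mid -19.6,-2.2
   len 16 mm ang 0.7 mid -19.2,14.8
   len 27 mm ang -1.6 mid 18.5,-0.6
   len 11 mm ang 11.2 mid 25.6,-27.5
w6 (np.float64(-100.83276101100279), array([312, 300,  18,  35, 521], dtype=int32))
   len 33 mm ang 0.4 mid 0.3,22.8
   len 31 mm ang 0.5 mid 19.2,1.2
   len 37 mm ang 0.6 mid -20.0,4.0
   len 11 mm ang -10.5 mid -24.6,-27.8
w7 (np.float64(-58.350374329902145), array([312, 300,  18,  35, 516], dtype=int32))
   len 37 mm ang 0.5 mid -23.1,2.4
   len 37 mm ang 0.3 mid -4.6,21.3
   len 12 mm ang 0.8 mid 18.7,10.6
   len 14 mm ang 1.0 mid -11.4,-19.9
   len 23 mm ang 0.4 mid -13.6,23.7
   len 12 mm ang -0.1 mid 4.1,23.9
w8 (np.float64(-15.045868110675075), array([312, 300,  22,  40, 544], dtype=int32))
   len 35 mm ang 0.4 mid -24.4,-2.0
   len 24 mm ang 0.2 mid -5.3,-20.1
   len 9 mm ang -4.1 mid 21.9,25.8
   len 37 mm ang 0.0 mid -6.0,18.2
   len 11 mm ang 11.0 mid 27.9,24.6
```

View pics/r58.png

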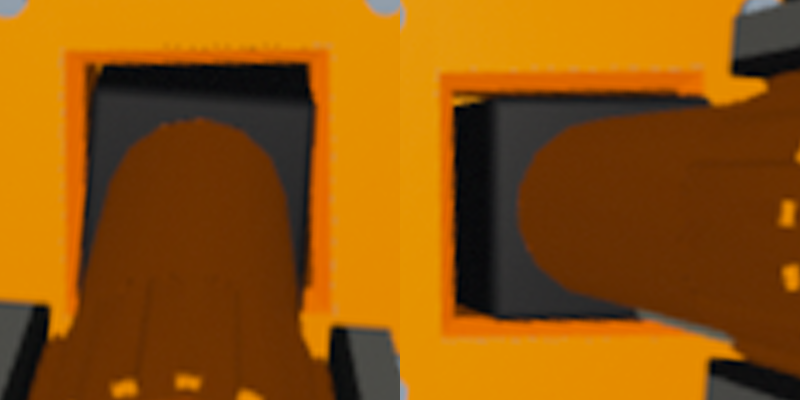

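The rectified views (w5 left, w8 right) show the head about 4° clockwise in the pocket at bottom-out. The left edge runs at -4.0°, and the top edge goes from (100,90) to (310,105). It is nearly square (0°) now, so the torch took up about 4° of the 90°. I'll add about 5° and re-measure numerically.

```bash
python3 -m handwheel '[[[0,0,-0.4,0,0,0,1],[0,0,-0.4,0,0,-0.0001,1],[0,0,0,0,0,0,1],[0,0,0,0,0,0,1]]]' >/dev/null; python3 w.py w9
cat > chk.py <<'E'
from rect import *
from scipy.optimize import minimize_scalar
for n in ("w5","w6","w7","w8","w9"):
    d=pickle.load(open(n+".pkl","rb")); im=d["image"]
    h=cv2.cvtColor(im,cv2.COLOR_RGB2HSV); w=cv2.inRange(h,(0,0,170),(180,60,255)); k=np.zeros_like(w); cv2.circle(k,(322,296),37,255,-1); w&=k
    cnt=cv2.connectedComponentsWithStats(w); j=1+np.argmax(cnt[2][1:,4]); P=np.argwhere(cnt[1]==j)[:,::-1].astype(np.float32)
    W=np.array([ray(d,p,.1445)[:2] for p in P]); W-=W.mean(0); u=np.linalg.svd(W,full_matrices=False)[2][0]
    a=np.degrees(np.arctan2(u[1],u[0]))%180-180
    # head: boundary between lit top face (grey) and black side wall in the rectified picture
    g=cv2.GaussianBlur(cv2.cvtColor(rect(d),cv2.COLOR_RGB2HSV),(5,5),0); m=((g[:,:,1]<110)&(g[:,:,2]>28)&(g[:,:,2]<95)).astype(np.uint8)
    c=cv2.connectedComponentsWithStats(cv2.morphologyEx(m,cv2.MORPH_OPEN,np.ones((5,5)))); b=c[1]==1+np.argmax(c[2][1:,4])
    L=cv2.createLineSegmentDetector().detect((b*255).astype(np.uint8))[0][:,0]; o=[]
    for s in L:
        ln=np.hypot(s[2]-s[0],s[3]-s[1])/S; ang=(np.degrees(np.arctan2(s[1]-s[3],s[2]-s[0]))+45)%90-45
        if ln>7 and abs(ang)<9: o.append((round(float(ln)),round(float(ang),1)))
    print(n,"line",a.round(1),len(P),"head top edges (len,ang)",o)
E
python3 chk.py
```

```text
t 16.48 p [ 0.6557 -0.1482  0.1137] yaw_x 167.98 z [ 0.    -0.002 -1.   ] F [-3.09 -1.35  6.04] M [-0.108  0.688 -0.016] w 0.0328 g 41.1 q [ 0.56  0.59 -0.57  1.58  0.36  1.07  1.25]
w5 line -108.9 482 head top edges (len,ang) [(18, -3.7), (10, 7.6), (36, -4.0), (11, -4.7), (15, -4.2), (7, -4.3)]
w6 line -100.3 476 head top edges (len,ang) [(17, 0.3), (7, 1.0), (7, -0.9), (13, 2.4), (14, -6.1), (14, 1.1)]
w7 line -58.4 463 head top edges (len,ang) [(7, 1.6), (17, 0.3), (10, 1.9), (9, 0.4), (22, 0.0), (8, 2.7)]
w8 line -19.5 483 head top edges (len,ang) [(11, 7.9), (8, 7.2), (11, -2.6), (33, 0.2), (7, -1.1), (16, 0.2)]
w9 line -15.0 480 head top edges (len,ang) [(12, 0.7), (15, 0.5), (22, 0.3), (23, 0.2)]
```

The cap has turned 93.9° and the torch 4.4°, so the thread stands at about 89.5° off the stop. The torch is seated and the cap is still gripped, so I'm handing in.

```bash
python3 -c "
from workcell import workorder
print(workorder.finish_job())"
```

```text
the job is handed in; nothing more can be done
None
```

The orange torch is seated in the orange holder; its cap was screwed to the stop, then backed off about 89.5° (measured) and is still gripped, and the job is handed in.

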